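Set the stop collar to the setting gauge

TASK

Set the knurled stop collar on the threaded rod to the height of the thicker slotted gauge: lay that gauge flat on the stand's base plate with its slot pushed fully home round the rod beneath the collar, then spin the collar down until it lightly but firmly nips the gauge, without forcing it (about 8 N of nip is ideal). Leave the gauge nipped in place and leave the thinner gauge where it lies.

Things in the scene. Friction and masses are not known exactly. Their poses are not given: they have to be found in the camera images.
- stand: fixed dark steel base plate of the stop stand, 130 x 130 x 18 mm, lying on the bench (small bolt heads in its corners); origin at the centre of its underside, z up
- rod: fixed upright threaded steel rod, 14 mm in diameter, at the centre of the base plate; origin on its axis near the bench's level (3 mm below to 1 mm above it). Right-hand thread: turned clockwise seen from above, the collar goes down, 18 mm a turn (2.86 mm a radian)
- rod_top (a point): the rod's upper end, on its axis; at the start it stands 8 mm above the knurl's top
- collar: steel stop collar on the rod: round flange 52 mm in diameter, 6 mm thick; on it the knurled grip, 31 mm in diameter, 30 mm high. Its frame turns with it; origin on the axis at the flange's underside, 29 to 33 mm above the plate's top at the start. Under the flange a brass wear ring, 44 mm across, stands proud by an unmeasured 1 to 4 mm: it touches the gauge first.
- collar_grip (a point): point on the axis in the knurled grip, 28 mm above the flange's underside, 8 mm below the knurl's top. Turning takes about 0.03 N m of thread friction, which keeps the collar where it is left. From touch, torque rises by about 0.015 N m per newton of nip, and each 0.05 rad of turning adds roughly 8 N; a rise of 0.07 to 0.15 N m is a good nip. Over 25 N damages the stop
- thick_gauge: thicker of two loose aluminium slotted gauges, about 250 g: fork 44 mm wide, 20 mm thick, slot 20 mm wide; tail 24 mm wide. Origin at the underside in the slot; +x points out of the slot's open end. Prong ends at x = +23 mm, flat closed end of the slot at x = -10 mm (meets the rod when the origin is 3 mm past its axis), tail end at x = -101 mm
- thick_gauge_grip (a point): on the thicker gauge's upright grip block, 42 mm above the gauge's underside and 10 mm below the block's top; at x = -90 mm in the gauge's frame. Block 20 mm long (x), 22 mm wide (y), standing 32 mm above the gauge's upper face
- thin_gauge: the thinner gauge, 12 mm thick, otherwise of the same plan and origin, grip top 44 mm above its underside; not to be used. The two gauges lie flat left and right of the stand, either way round
Not all that is in view belongs to the job. Leave any brown or turquoise look-alike of the thick_gauge alone.

How it is judged:
On the way:
1. the thicker gauge lies flat on the base plate with its slot home round the rod (within 6 mm), not yet touched by the collar (horizontal distance between thick_gauge and rod below 0.006 m and angle between thick_gauge's own z axis and vertical below 0.04 rad and z of thick_gauge in the frame of stand between 0.0155 and 0.0205 m and contact force between thick_gauge and collar below 0.3 N), for 0.2 s.
At the end, for the whole second after the job is handed in: the thicker gauge lies flat on the base plate, slot home round the rod (origin within 6 mm of its axis), at rest, and the collar nips it with 2 to 20 N; the thinner gauge is within 20 mm of where it lay (horizontal distance between thick_gauge and rod below 0.006 m and angle between thick_gauge's own z axis and vertical below 0.04 rad and z of thick_gauge in the frame of stand between 0.0155 and 0.0205 m and contact force between thick_gauge and collar between 2 and 20 N and linear speed of thick_gauge below 0.01 m/s and distance of thin_gauge from where it was at the start of the episode below 0.02 m); the robot touches nothing.
It fails at once if the collar is forced down on the gauge with more than 25 N (contact force between thick_gauge and collar above 25 N).
It fails at once if the thinner gauge is moved by more than 20 mm (distance of thin_gauge from where it was at the start of the episode above 0.02 m).
It also fails if it takes over 72 s, if anything falls off the work surface, if the arm or the gripper's body presses on something with over 40 N, if the wrist force passes 120 N, or if a joint passes its speed limit or range.

ROBOT

A 6-joint arm with a two-finger parallel gripper is mounted at the origin on the work surface; the furniture and walls round the work are solid. World frame = base frame: x ahead of the robot, y to its left, z up, the work surface at z = 0. Lengths are in m, angles in rad, forces in N, time in s.
With the tool pointing down it reaches from about 0.375 to 0.9 m from the base axis. Payload 3.1 kg.
Tool frame: the origin (TCP) lies on the centre line of the jaws, within the pads' length; the fingertips stand 8 mm ahead of it and the grasp point (between the pads) lies 11 mm behind it; z points along the fingers, y is the line along which they close (so a half turn about z gives the same grasp; the last joint's range is limited). The gripper opens to 87 mm and grips with 3 to 60 N. Pads are 19 mm wide; open, the fingers measure 117 mm over their backs; the gripper's body (75 mm by 190 mm) begins 51 mm behind the grasp point.
Start: joints at [1.113, 0.527, 1.433, -0, 1.181, -0.178], TCP at [0.172, 0.601, 0.191] pointing down, gripper open.
Joint ranges: [-3.08, 3.08], [-0.75, 2.2], [0.22, 2.44], [-1.43, 4.57], [0, 2.65], [-2.85, 2.85]. Speed limits (rad/s): [2.79, 2.79, 3.14, 3.14, 3.14, 3.14].

INTERFACE

Orientations are given as a unit quaternion [x, y, z, w].
In Python, from rig import robot gives the robot as it stands. The module is installed in compiled form; this text tells all that it offers.
- The arm moves only by the tool send_rows, never from a script. Its argument "increments" is one flat list of numbers, 7 for each row, row after row: the turn, a rotation vector about the world's x, y, z in rad, then the shift along the world's x, y, z in cm, then the opening, from 0 (shut) to 1 (fully open). A call has 1 to 20 rows; each row shifts and turns the commanded pose from where the row before left it; what a row does not reach is not made up. A row lasts 1/12 s, in which the tool goes at most 41.7 mm and 7.16 degrees, less where a joint would pass 70% of its speed; a pose out of reach is approached as far as the arm can. A call is refused whole if a number of a shift passes 4.17 or a number of a turn 0.125, either way. A call with a gripper value outside its range is refused whole. The fingers move at their own pace and stop on an object; "newtons" is the grip in N (left out, the last holds). Time passes only in rows, so rows that do not move let the fingers close. It gives the time, the measured TCP pose, the force, the opening and the grip force at its end, in the units of the state.
- robot.get_obs(): the state, without advancing time (a new reading comes with each control period).
- robot.camera(name): name is "scene" or "top" or "wrist"; returns a dict with "image" (384x512x3 uint8, red, green, blue), "range_z" (384x512 float32, m along the optical axis (not along the pixel's ray), 0 where there is no reading), "fx", "fy", "cx", "cy" (pixels), "R" (3x3) and "t" (3): a world point X has camera coordinates R X + t. Camera axes: x right, y down, z forward; pixel columns grow to the right and rows downward; lengths in m; the calibration is good to about 2 mm. A picture is of the moment at which its call begins.
- robot.hand_in(): hands the job in; it is judged then, once.
The state is a dict: "time": time; "q": joint angles; "joint_velocities": joint speeds; "joint_torque": joint torques, N m; "position": TCP position; "tool_rot": TCP orientation; "ft_force": force on the tool from outside, world axes, zero at the start; "moment": the same for the moment, N m; "grip_width": finger opening in m; "grip_force": force on a finger pad.
Only numpy, scipy, OpenCV 4.12 (cv2) and the standard library are available. Lean on these libraries where they do the work, as an engineer would, in place of code of your own. Each camera call takes 0.05 s, during which the arm holds its last target. There are 200 camera calls.

## Working session

There is one attempt and no reset: what is moved stays moved. The work goes in short steps, Python scripts to look and compute and a tool call to move; the robot and the scene stay as the last step left them, time stands still between calls to the robot, and variables do not carry over. Pictures are saved under pics/ and viewed, at most 10 in all, crops included, and the job is handed in when it is done.

Besides the shell and the picture viewer there is one more tool, called after "Call:" as name(argument=value, ...) on one line, values as JSON. send_rows: Moves the arm, as the interface text tells. Its arguments: {"type":"object","properties":{"increments":{"type":"array"},"newtons":{"type":"number"}},"required":["increments"]}

```bash
mkdir -p pics
cat > h.py <<'E'
import numpy as np,cv2
from rig import robot
def cloud(c):
    z=c["range_z"];v,u=np.indices(z.shape)
    P=np.stack([(u-c["cx"])/c["fx"]*z,(v-c["cy"])/c["fy"]*z,z],-1)
    W=(P-c["t"])@c["R"]; W[z==0]=np.nan
    return W
def save(c,n): cv2.imwrite("pics/"+n+".png",c["image"][:,:,::-1])
E
python3 - <<'E'
from h import *
o=robot.get_obs();print(o)
a=robot.camera("top");b=robot.camera("scene")
np.savez("top.npz",**a);np.savez("scene.npz",**b)
im=np.vstack([a["image"],b["image"]])
cv2.imwrite("pics/a.png",cv2.resize(a["image"],(800,600))[:,:,::-1])
cv2.imwrite("pics/b.png",cv2.resize(b["image"],(800,600))[:,:,::-1])
E
```

```text
{'time': 0.0, 'q': array([ 1.11347602e+00,  5.28478419e-01,  1.43392504e+00, -5.99284130e-06,
        1.18140048e+00, -1.78498943e-01]), 'joint_velocities': array([-0.00019451,  0.00099282, -0.00171695, -0.00043578,  0.00203775,
       -0.00129073]), 'joint_torque': array([-3.00026404e-04, -4.40048110e+01, -1.76588738e+01,  6.30615139e-02,
        5.84399840e-02, -1.90699948e-04]), 'position': array([0.17162024, 0.60012517, 0.18985696]), 'tool_rot': array([ 1.38958325e-01,  9.90297613e-01, -1.05110902e-03, -3.42972559e-04]), 'ft_force': array([-0.64424462,  0.27768944, -0.78638517]), 'moment': array([ 0.00199846, -0.03772253,  0.04965948]), 'grip_force': 0.0, 'grip_width': 0.08732818156980506}
```

View pics/a.png

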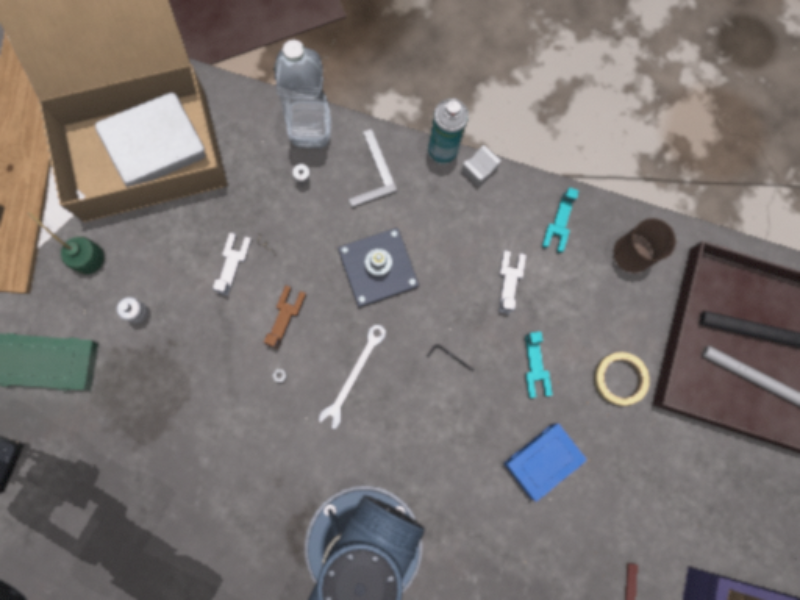

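View pics/b.png

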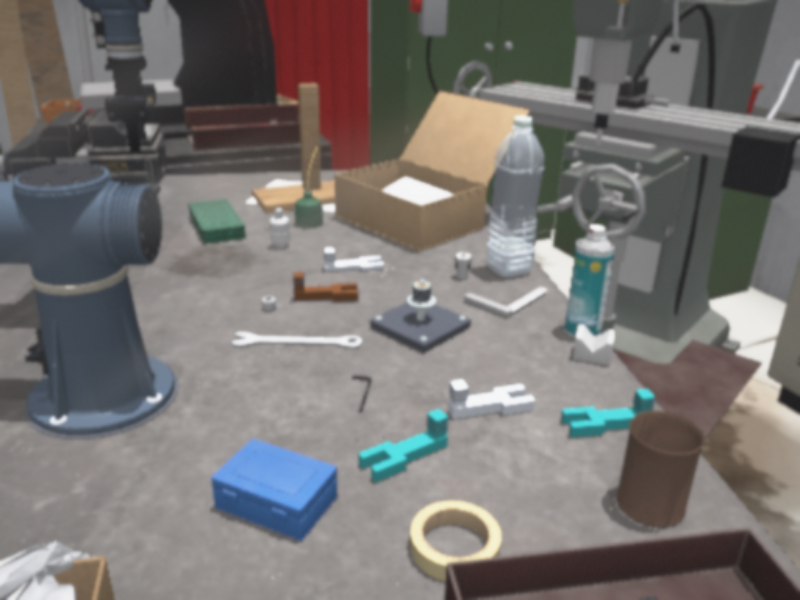

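The top view shows the stand at (378,265) and two white gauges at (232,263) and (511,280). Both have their prongs pointing up the image (+x). The brown and turquoise ones are look-alikes. Next I'll measure heights and poses.

Run:
```python
from h import *
for n in ["top","scene"]:
    c=dict(np.load(n+".npz"));W=cloud(c);I=c["image"].astype(int)
    white=(I.min(-1)>140)
    print(n,c["t"],c["fx"], "bench z",np.nanmedian(W[...,2][np.abs(W[...,2])<.02]))
    boxes={"L":(200,225,262,300),"R":(490,245,535,318)} if n=="top" else {"L":(315,240,390,280),"R":(440,370,545,425)}
    for k,(u0,v0,u1,v1) in boxes.items():
        s=np.s_[int(v0*.64):int(v1*.64),int(u0*.64):int(u1*.64)]
        w=W[s].reshape(-1,3);m=(w[:,2]>.006)&(w[:,2]<.08);w=w[m]
        body=w[(w[:,2]<.03)];top=w[w[:,2]>w[:,2].max()-.012]
        print(k,len(w),"hist",np.histogram(w[:,2],np.arange(0.006,.07,.004))[0])
        r=cv2.minAreaRect((w[:,:2]*1000).astype(np.float32));print(" rect",r,"block",np.median(top,0), np.median(body,0))
    if n=="top":
        s=np.s_[int(225*.64):int(310*.64),int(335*.64):int(422*.64)]
        w=W[s].reshape(-1,3)
        for lo,hi in [(.01,.025),(.05,.062),(.075,.1),(.09,.12)]:
            q=w[(w[:,2]>lo)&(w[:,2]<hi)]
            if len(q)>4: print(lo,len(q),np.median(q,0),cv2.minAreaRect((q[:,:2]*1000).astype(np.float32)))
```

```text
top [-0.06229303  0.47644101  1.27600909] 434.5217655078529 bench z -0.001408237897253762
L 375 hist [ 69 166  68   9   4   0   5   5  12  29   8   0   0   0   0]
 rect ((546.0186157226562, 284.0959167480469), (69.69142150878906, 143.47674560546875), 61.501407623291016) block [0.48272047 0.29218106 0.04351064] [0.54696717 0.28166696 0.01210887]
R 375 hist [ 10  19  61 151  62   8   1   5   4   3  13  23  15   0   0]
 rect ((517.870849609375, -281.6896667480469), (56.679481506347656, 134.7483673095703), 75.21456909179688) block [ 0.46151861 -0.27029355  0.05226381] [ 0.52777022 -0.2775502   0.01997907]
0.01 1434 [ 0.52939369 -0.01464064  0.01828045] ((537.140869140625, -13.82098388671875), (131.5242919921875, 130.4739227294922), 20.987327575683594)
0.05 111 [ 0.52973078 -0.01369032  0.05608506] ((536.97119140625, -12.81728744506836), (49.19072723388672, 48.577613830566406), 48.810821533203125)
0.075 94 [ 0.53530869 -0.01318405  0.08610493] ((536.8529663085938, -13.052988052368164), (31.131441116333008, 29.970300674438477), 1.8465415239334106)
0.09 15 [ 0.53642301 -0.01286963  0.09441015] ((539.025390625, -9.731785774230957), (19.014102935791016, 11.401618003845215), 42.71608352661133)
scene [-0.44137812  0.14047981  1.1111644 ] 467.75738399338076 bench z -9.80731112068365e-05
L 280 hist [51 99 59  7  7 11  5 11  9 15  6  0  0  0  0]
 rect ((530.2703247070312, 251.79127502441406), (100.51854705810547, 124.59627532958984), 83.09003448486328) block [0.4828555  0.28726658 0.04367546] [0.53945294 0.27969799 0.01267819]
R 868 hist [ 97  83  96 255 122  18  16  24  18  25  30  66  18   0   0]
 rect ((484.406982421875, -288.5325927734375), (188.34298706054688, 69.80780792236328), 7.887588024139404) block [ 0.4559627  -0.2805254   0.05224102] [ 0.52246758 -0.28388381  0.01983168]
```

The thick gauge is the right one: its top face is at 20 mm and its block top at 52 mm. Its block is near (0.459,-0.277) and the rod is at (0.537,-0.013). I'm moving above the gauge, going round the inner reach limit.

Call:
send_rows(increments=[0,0,0,2,-2.86,0,1,0,0,0,2,-2.86,0,1,0,0,0,2,-2.86,0,1,0,0,0,2,-2.86,0,1,0,0,0,2,-2.86,0,1,0,0,0,2,-2.86,0,1,0,0,0,2,-2.86,0,1,0,0,0,2,-2.86,0,1,0,0,0,2,-2.86,0,1,0,0,0,2,-2.86,0,1,0,0,0,2,-2.86,0,1,0,0,0,2,-2.86,0,1,0,0,0,2,-2.86,0,1,0,0,0,2,-2.86,0,1])

```text
time: 1.27
position: [0.4524, 0.1988, 0.1906]
tool_rot: [0.139, 0.99, -0.0, -0.0]
ft_force: [0.7, 0.1, 1.0]
grip_width: 0.087
grip_force: 0.0
```

Call:
send_rows(increments=[0,0,0,0,-3.2,0,1,0,0,0,0,-3.2,0,1,0,0,0,0,-3.2,0,1,0,0,0,0,-3.2,0,1,0,0,0,0,-3.2,0,1,0,0,0,0,-3.2,0,1,0,0,0,0,-3.2,0,1,0,0,0,0,-3.2,0,1,0,0,0,0,-3.2,0,1,0,0,0,0,-3.2,0,1,0,0,0,0,-3.2,0,1,0,0,0,0,-3.2,0,1,0,0,0,0,-3.2,0,1,0,0,0,0,-3.2,0,1,0,0,0,0,-3.2,0,1,0,0,0,0,0,0,1,0,0,0,0,0,0,1])

```text
time: 2.68
position: [0.4516, -0.2811, 0.1903]
tool_rot: [0.14, 0.99, 0.0, -0.0]
ft_force: [0.7, 0.2, -0.2]
grip_width: 0.0871
grip_force: 0.0
```

```bash
cat >> h.py <<'E'
from scipy.spatial.transform import Rotation as Ro
def yaw(o): # angle of tool y (closing line) in world, mod 180
    y=Ro.from_quat(o["tool_rot"]).as_matrix()[:,1]; return np.degrees(np.arctan2(y[1],y[0]))
def st():
    o=robot.get_obs();print("t",round(o["time"],2),"pos",o["position"].round(4),"yawY",yaw(o).round(2),"z",Ro.from_quat(o["tool_rot"]).as_matrix()[:,2].round(3),"q",o["q"].round(3),"F",o["ft_force"].round(2),"M",o["moment"].round(3),"w",round(o["grip_width"],4),o["grip_force"]);return o
E
python3 - <<'E'
from h import *
st()
c=robot.camera("wrist");np.savez("w1.npz",**c);save(c,"w1")
W=cloud(c);print(np.nanmedian(W[::40,::60],axis=None))
print(W[100::80,100::100].round(3).tolist())
E
```

```text
t 2.68 pos [ 0.4516 -0.2811  0.1903] yawY 73.85 z [-0.     0.001 -1.   ] q [-0.767  0.404  1.666  0.     1.073 -2.056] F [ 0.66  0.17 -0.22] M [-0.016 -0.001  0.031] w 0.0871 0.0
0.00040136908060885976
[[[0.331, -0.435, -0.001], [0.365, -0.318, 0.02], [0.397, -0.208, -0.001], [0.429, -0.095, -0.0], [0.46, 0.009, 0.011]], [[0.421, -0.475, -0.002], [0.456, -0.353, 0.0], [0.491, -0.232, -0.001], [0.527, -0.11, -0.002], [0.534, -0.029, 0.057]], [[0.526, -0.521, -0.002], [0.564, -0.39, -0.002], [0.6, -0.258, 0.001], [0.639, -0.127, -0.001], [0.433, -0.211, 0.314]], [[0.418, -0.307, 0.328], [0.424, -0.286, 0.327], [0.43, -0.264, 0.327], [0.437, -0.243, 0.327], [0.443, -0.221, 0.328]]]
```

View pics/w1.png

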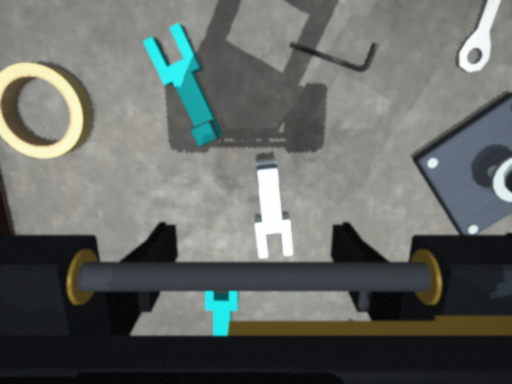

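The wrist view shows the thick gauge whole, with its block top at about (266,157) and its prong tips at about (276,256). I'll fit its pose from the points.

```bash
cat >> h.py <<'E'
def fit(w,zt,thick):
    """fit pose of gauge in plan from points on its upper face/block: model polygon raster vs. points"""
    from scipy.optimize import minimize
    face=w[np.abs(w[:,2]-zt)<.005][:,:2]
    blk=w[np.abs(w[:,2]-zt-.032)<.005][:,:2]
    def sd(p,x0,x1,y0,y1):
        d=np.maximum(np.maximum(x0-p[:,0],p[:,0]-x1),np.maximum(y0-p[:,1],p[:,1]-y1));return d
    bm=blk.mean(0); 
    def cost(s):
        R=np.array([[np.cos(s[2]),-np.sin(s[2])],[np.sin(s[2]),np.cos(s[2])]])
        p=(face-s[:2])@R; b=(blk-s[:2])@R
        d=np.minimum(sd(p,-.101,-.02,-.012,.012),sd(p,-.03,.023,-.022,.022))
        d=np.maximum(d,-sd(p,-.010,.05,-.010,.010))
        db=sd(b,-.1,-.08,-.011,.011)
        return np.minimum(np.clip(d,0,1)**2,1e-4).sum()+np.minimum(np.clip(db,0,1)**2,1e-4).sum()
    v=face.mean(0)-bm; a=np.arctan2(v[1],v[0]); best=None
    for da in (-.1,0,.1):
      for k in (.08,.09,.1):
        s0=np.r_[bm+k*np.array([np.cos(a+da),np.sin(a+da)]),a+da]
        r=minimize(cost,s0,method="Nelder-Mead",options=dict(initial_simplex=s0+np.vstack([np.zeros(3),np.diag([.006,.006,.06])]),xatol=1e-5,fatol=1e-10))
        if best is None or r.fun<best.fun: best=r
    s=best.x; print("origin",s[:2].round(4),"yaw deg",np.degrees(s[2]).round(2),"rms",np.sqrt(best.fun/(len(face)+len(blk))),len(face),len(blk),"grip",(s[:2]-.09*np.array([np.cos(s[2]),np.sin(s[2])])).round(4),"blkmean",bm.round(4),"zface",np.median(w[np.abs(w[:,2]-zt)<.005][:,2]))
    return s
E
python3 - <<'E'
from h import *
c=dict(np.load("w1.npz"));W=cloud(c);
s=np.s_[145:265,245:302]
w=W[s].reshape(-1,3); I=c["image"][s].reshape(-1,3)
print(len(w)); fit(w,.02,.02)
# stand
w=W[90:235,400:].reshape(-1,3)
q=w[np.abs(w[:,2]-.056)<.004];print(len(q),q.min(0),q.max(0))
c=dict(np.load("top.npz"));W=cloud(c)
fit(W[155:206,312:344].reshape(-1,3),.02,.02)
E
```

```text
6840
origin [ 0.5513 -0.2842] yaw deg -9.67 rms 3.802573810341204e-05 1617 396 grip [ 0.4626 -0.269 ] blkmean [ 0.4618 -0.269 ] zface 0.021101484435428797
647 [ 0.51184812 -0.03791901  0.05212476] [ 0.56087211 -0.01359298  0.05998353]
origin [ 0.5515 -0.2859] yaw deg -9.57 rms 8.002503037809516e-05 261 48 grip [ 0.4627 -0.271 ] blkmean [ 0.4619 -0.2705] zface 0.020159480475004578
```

Call:
send_rows(increments=[0,0,0.114,1.05,1.15,-1.5,1,0,0,0,0,0,-3,1,0,0,0,0,0,-3,1,0,0,0,0,0,-3,1,0,0,0,0,0,-2.5,1,0,0,0,0,0,-1.5,1,0,0,0,0,0,-1.2,1,0,0,0,0,0,0,1,0,0,0,0,0,0,1])

```text
time: 3.48
position: [0.4619, -0.2662, 0.0335]
tool_rot: [0.082, 0.997, 0.001, -0.001]
ft_force: [-0.2, -0.3, -0.5]
grip_width: 0.0874
grip_force: 0.0
```

Call:
send_rows(increments=[0,0,0,0,0,0,0,0,0,0,0,0,0,0,0,0,0,0,0,0,0,0,0,0,0,0,0,0,0,0,0,0,0,0,0,0,0,0,0,0,0,0,0,0,0,0,0,0,0,0,0,0,0,0,0,0], newtons=40)

```text
time: 4.15
position: [0.4624, -0.2681, 0.0339]
tool_rot: [0.082, 0.997, -0.0, 0.0]
ft_force: [0.5, 0.0, -0.2]
grip_width: 0.0419
grip_force: 0.0
```

Run:
```python
from h import *
st()
```

```text
t 4.15 pos [ 0.4624 -0.2681  0.0339] yawY 80.55 z [ 0. -0. -1.] q [-0.735  0.648  1.786 -0.     0.707 -2.14 ] F [ 0.51  0.03 -0.16] M [ 0.033  0.041 -0.058] w 0.0419 0.0
```

Call:
send_rows(increments=[0,0,0,0,0,0,0,0,0,0,0,0,0,0,0,0,0,0,0,0,0,0,0,0,0,0,0,0,0,0,0,0,0,0,0,0,0,0,0,0,0,0])

```text
time: 4.65
position: [0.4625, -0.2681, 0.0338]
tool_rot: [0.082, 0.997, -0.0, 0.0]
ft_force: [0.6, 0.4, -0.1]
grip_width: 0.004
grip_force: 0.0
```

Run:
```python
from h import *
st()
```

```text
t 4.65 pos [ 0.4625 -0.2681  0.0338] yawY 80.56 z [ 0. -0. -1.] q [-0.734  0.648  1.786  0.     0.707 -2.14 ] F [ 0.62  0.42 -0.11] M [-0.004  0.046  0.033] w 0.004 0.0
```

The fingers shut on nothing, so I need a look.

Run:
```python
from h import *
c=robot.camera("wrist");np.savez("w2.npz",**c);save(c,"w2")
b=robot.camera("scene");np.savez("s2.npz",**b)
im=np.hstack([c["image"],b["image"]]);
cv2.imwrite("pics/c2.png",np.vstack([cv2.resize(c["image"],(400,300)),cv2.resize(b["image"][200:300,230:370],(400,286))])[:,:,::-1])
W=cloud(c);w=W[100:300,150:360].reshape(-1,3);w=w[(np.abs(w[:,0]-.5)<.12)&(np.abs(w[:,1]+.28)<.08)]
print(np.histogram(w[:,2],np.arange(-.01,.1,.005)))
```

```text
(array([    0, 19969,  2447,   137,   151,   190,   602,   139,   168,
         120,   225,   288,   832,     2,     0,    81,   148,   175,
         149,   166,   201]), array([-0.01 , -0.005,  0.   ,  0.005,  0.01 ,  0.015,  0.02 ,  0.025,
        0.03 ,  0.035,  0.04 ,  0.045,  0.05 ,  0.055,  0.06 ,  0.065,
        0.07 ,  0.075,  0.08 ,  0.085,  0.09 ,  0.095]))
```

View pics/c2.png

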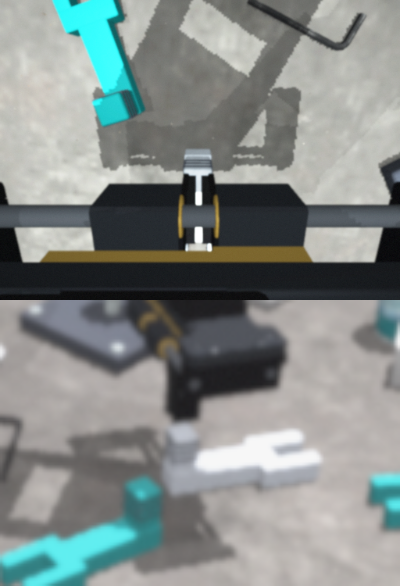

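The fingers shut beyond the block, on the prong side. I'll check where the block and fingers are now.

Run:
```python
from h import *
c=dict(np.load("w2.npz"));W=cloud(c)
w=W[170:330,200:310].reshape(-1,3)
b=w[np.abs(w[:,2]-.052)<.004];print("blk wrist",b.mean(0),b.min(0),b.max(0))
# fingers: pixels cols
for v in range(180,330,12): print(v,[tuple((1000*W[v,u]).round(0)) for u in (235,253,270)])
s=dict(np.load("s2.npz"));V=cloud(s)
x=V[200:300,230:370].reshape(-1,3)
m=(np.abs(x[:,0]-.48)<.09)&(np.abs(x[:,1]+.275)<.05)
x=x[m]
for lo in (.03,.04,.05,.06,.07,.08): 
    q=x[(x[:,2]>lo)&(x[:,2]<lo+.01)]; print(lo,len(q),q.min(0).round(3),q.max(0).round(3)) if len(q) else 0
t=robot.camera("top");T=cloud(t);np.savez("t2.npz",**t);y=T[150:215,300:350].reshape(-1,3)
q=y[(y[:,2]>.048)&(y[:,2]<.056)];print("top",len(q),q.mean(0),q.min(0),q.max(0))
```

```text
blk wrist [ 0.45758906 -0.26768555  0.05217317] [ 0.45077937 -0.27906676  0.04801267] [ 0.47286961 -0.25608429  0.05506848]
180 [(np.float64(443.0), np.float64(-279.0), np.float64(-1.0)), (np.float64(446.0), np.float64(-266.0), np.float64(-1.0)), (np.float64(448.0), np.float64(-253.0), np.float64(-0.0))]
192 [(np.float64(nan), np.float64(nan), np.float64(nan)), (np.float64(453.0), np.float64(-267.0), np.float64(6.0)), (np.float64(457.0), np.float64(-255.0), np.float64(-1.0))]
204 [(np.float64(451.0), np.float64(-279.0), np.float64(34.0)), (np.float64(453.0), np.float64(-267.0), np.float64(33.0)), (np.float64(455.0), np.float64(-256.0), np.float64(33.0))]
216 [(np.float64(453.0), np.float64(-278.0), np.float64(51.0)), (np.float64(454.0), np.float64(-267.0), np.float64(52.0)), (np.float64(457.0), np.float64(-257.0), np.float64(49.0))]
228 [(np.float64(450.0), np.float64(-276.0), np.float64(77.0)), (np.float64(461.0), np.float64(-268.0), np.float64(54.0)), (np.float64(452.0), np.float64(-258.0), np.float64(77.0))]
240 [(np.float64(450.0), np.float64(-275.0), np.float64(91.0)), (np.float
[... 1212 characters left out ...]
))]
324 [(np.float64(439.0), np.float64(-269.0), np.float64(163.0)), (np.float64(439.0), np.float64(-264.0), np.float64(164.0)), (np.float64(440.0), np.float64(-260.0), np.float64(164.0))]
0.03 46 [ 0.39  -0.323  0.03 ] [ 0.473 -0.257  0.04 ]
0.04 49 [ 0.39  -0.318  0.04 ] [ 0.472 -0.256  0.05 ]
0.05 84 [ 0.391 -0.325  0.05 ] [ 0.475 -0.26   0.056]
0.06 10 [ 0.453 -0.28   0.066] [ 0.471 -0.267  0.07 ]
0.07 47 [ 0.449 -0.283  0.07 ] [ 0.471 -0.261  0.08 ]
0.08 39 [ 0.449 -0.283  0.08 ] [ 0.47  -0.258  0.09 ]<stdin>:14: RuntimeWarning: Mean of empty slice.
  ret = um.true_divide(
Traceback (most recent call last):
ValueError: zero-size array to reduction operation minimum which has no identity
```

Run:
```python
from h import *
for n,s in (("s2",np.s_[200:300,230:370]),("w2",np.s_[100:380,100:400])):
    c=dict(np.load(n+".npz"));W=cloud(c);x=W[s].reshape(-1,3);I=c["image"][s].reshape(-1,3).max(1)
    m=(abs(x[:,0]-.462)<.03)&(abs(x[:,1]+.268)<.03)&(x[:,2]>.023)&(x[:,2]<.2)
    x=x[m];I=I[m]
    for lo in np.arange(.025,.2,.01):
        k=(x[:,2]>lo)&(x[:,2]<=lo+.01)
        if k.sum(): q=x[k];print(n,lo.round(3),k.sum(),"bright",np.median(I[k]),"x",q[:,0].min().round(3),q[:,0].max().round(3),"y",q[:,1].min().round(3),q[:,1].max().round(3))
c=dict(np.load("s2.npz"))
for z in (.026,.034,.052,.066):
    p=c["R"]@np.array([.4625,-.268,z])+c["t"];print(z,c["fx"]*p[0]/p[2]+c["cx"],c["fy"]*p[1]/p[2]+c["cy"])
cv2.imwrite("pics/s2.png",cv2.resize(c["image"][120:300,200:380],(600,600),interpolation=cv2.INTER_CUBIC)[:,:,::-1])
```

```text
s2 0.025 40 bright 154.0 x 0.452 0.473 y -0.285 -0.257
s2 0.035 46 bright 145.0 x 0.45 0.472 y -0.285 -0.256
s2 0.045 74 bright 180.5 x 0.451 0.475 y -0.283 -0.26
s2 0.055 5 bright 201.0 x 0.457 0.466 y -0.281 -0.266
s2 0.065 36 bright 66.5 x 0.449 0.471 y -0.283 -0.261
s2 0.075 43 bright 35.0 x 0.449 0.471 y -0.283 -0.26
s2 0.085 27 bright 38.0 x 0.45 0.469 y -0.281 -0.258
s2 0.095 18 bright 40.0 x 0.449 0.455 y -0.283 -0.258
s2 0.105 21 bright 54.0 x 0.449 0.456 y -0.283 -0.258
s2 0.115 1 bright 49.0 x 0.45 0.45 y -0.281 -0.281
s2 0.145 3 bright 110.0 x 0.435 0.446 y -0.298 -0.258
s2 0.155 63 bright 80.0 x 0.432 0.443 y -0.298 -0.241
s2 0.165 21 bright 82.0 x 0.433 0.441 y -0.295 -0.257
s2 0.175 17 bright 41.0 x 0.433 0.436 y -0.297 -0.277
s2 0.185 1 bright 32.0 x 0.434 0.434 y -0.295 -0.295
w2 0.025 167 bright 140.0 x 0.451 0.456 y -0.279 -0.256
w2 0.035 176 bright 122.5 x 0.451 0.457 y -0.278 -0.256
w2 0.045 579 bright 226.0 x 0.451 0.473 y -0.28 -0.256
w2 0.055 1 bright 239.0 x 0.462 0.462 y -0.268 -0.268
w2 0.065 229 bright 54.0 x 0.449 0.458 y -0.277 -0.256
w2 0.075 324 bright 26.0 x 0.449 0.469 y -0.277 -0.256
w2 0.085 367 bright 24.0 x 0.449 0.459 y -0.277 -0.256
w2 0.095 307 bright 25.0 x 0.449 0.454 y -0.276 -0.257
w2 0.105 161 bright 33.0 x 0.449 0.474 y -0.277 -0.258
w2 0.115 545 bright 47.0 x 0.456 0.473 y -0.276 -0.261
w2 0.125 114 bright 22.0 x 0.449 0.468 y -0.275 -0.26
w2 0.135 79 bright 26.0 x 0.448 0.457 y -0.274 -0.259
w2 0.145 674 bright 99.0 x 0.432 0.451 y -0.273 -0.257
w2 0.155 6862 bright 50.0 x 0.432 0.444 y -0.298 -0.238
w2 0.165 6873 bright 32.0 x 0.432 0.444 y -0.298 -0.238
w2 0.175 7275 bright 31.0 x 0.432 0.444 y -0.296 -0.238
0.026 291.83979109396637 255.08939785415834
0.034 292.0339981590042 252.15750777363314
0.052 292.4757649488373 245.4882773377345
0.066 292.82403521144306 240.23053798578724
```

View pics/s2.png

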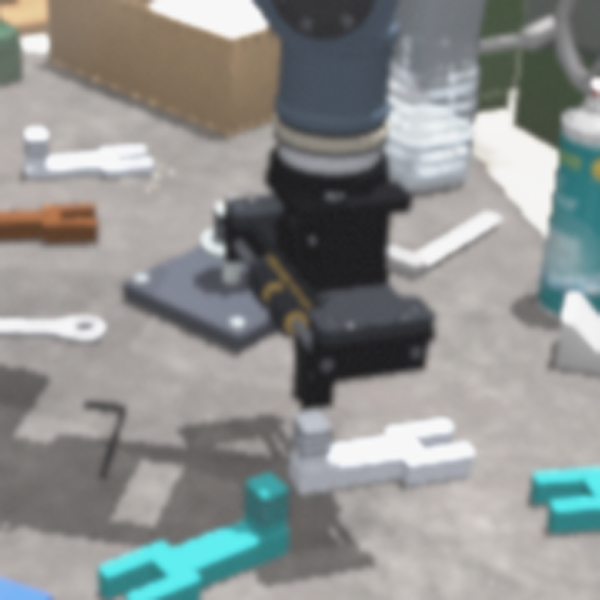

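The tips are at about z = 0.065, directly above the block, although the reported TCP z implies 0.026. I'll check whether that offset is constant.

Run:
```python
from h import *
for n in("w1","w2"):
    c=dict(np.load(n+".npz"));print(n,-c["R"].T@c["t"],c["R"].round(4).tolist()); z=c["range_z"];print(z[340,100:400:60],z[280,100:430:40])
```

```text
w1 [ 0.37711712 -0.25963579  0.38559349] [[0.2777, 0.9607, 0.0008], [0.9215, -0.2666, 0.2824], [0.2715, -0.0777, -0.9593]]
[0.0701787  0.07065239 0.06986386 0.06996478 0.07122426] [0.08548414 0.08430738 0.08477078 0.08659066 0.08632147 0.08424419
 0.08540574 0.08487643 0.08593334]
w2 [ 0.38585467 -0.25536657  0.22903899] [[0.1636, 0.9865, 0.0004], [0.9462, -0.157, 0.2828], [0.279, -0.0459, -0.9592]]
[0.06988426 0.07090153 0.06999991 0.07051917 0.07020825] [0.08649585 0.07894694 0.0787091  0.07853288 0.08561281 0.07890577
 0.07803027 0.07856183 0.08477835]
```

The offset is constant, so the true tip height is reported z + 0.032, with no lateral error. I'll open and go down part way.

Call:
send_rows(increments=[0,0,0,0,0,0,0.7,0,0,0,0,0,0,0.7,0,0,0,0,0,0,0.7,0,0,0,0,0,0,0.7,0,0,0,0,0,0,0.7,0,0,0,0,0,0,0.7,0,0,0,0,0,0,0.7,0,0,0,0,0,0,0.7,0,0,0,0,0,0,0.7,0,0,0,0,0,0,0.7,0,0,0,0,0,0,0.7,0,0,0,0,0,-0.8,0.7,0,0,0,0,0,-0.8,0.7,0,0,0,0,0,-0.8,0.7,0,0,0,0,0,0,0.7,0,0,0,0,0,0,0.7])

```text
time: 6.13
position: [0.4618, -0.2675, 0.0088]
tool_rot: [0.082, 0.997, 0.001, -0.001]
ft_force: [0.0, -1.0, 0.0]
grip_width: 0.0611
grip_force: 0.0
```

Run:
```python
from h import *
st()
for n,s in (("scene",np.s_[120:320,200:400]),("wrist",np.s_[60:380,20:500])):
    c=robot.camera(n);W=cloud(c);x=W[s].reshape(-1,3);I=c["image"][s].reshape(-1,3).max(1)
    np.savez(n+"3.npz",**c)
    m=(abs(x[:,0]-.462)<.02)&(abs(x[:,1]+.268)<.075)&(x[:,2]>.005)&(x[:,2]<.1)&(I<75);x=x[m]
    for lo in np.arange(.005,.1,.005):
        q=x[(x[:,2]>lo)&(x[:,2]<=lo+.005)]
        if len(q):print(n,lo.round(3),len(q),"x",q[:,0].min().round(3),q[:,0].max().round(3),"y",q[:,1].min().round(3),q[:,1].max().round(3))
```

```text
t 6.13 pos [ 0.4618 -0.2675  0.0088] yawY 80.55 z [-0.002  0.002 -1.   ] q [-0.735  0.693  1.796  0.     0.655 -2.14 ] F [ 0.03 -1.04  0.03] M [-0.022 -0.015  0.086] w 0.0611 0.0
scene 0.04 3 x 0.471 0.476 y -0.239 -0.238
scene 0.045 27 x 0.446 0.476 y -0.308 -0.231
scene 0.05 29 x 0.446 0.474 y -0.31 -0.231
scene 0.055 21 x 0.446 0.464 y -0.31 -0.233
scene 0.06 23 x 0.446 0.465 y -0.31 -0.234
scene 0.065 13 x 0.445 0.464 y -0.31 -0.235
scene 0.07 17 x 0.445 0.464 y -0.311 -0.236
scene 0.075 12 x 0.447 0.463 y -0.313 -0.303
scene 0.08 8 x 0.444 0.456 y -0.313 -0.31
scene 0.09 6 x 0.466 0.478 y -0.236 -0.232
scene 0.095 11 x 0.463 0.474 y -0.236 -0.232
wrist 0.04 87 x 0.445 0.463 y -0.304 -0.228
wrist 0.045 242 x 0.445 0.475 y -0.305 -0.227
wrist 0.05 260 x 0.445 0.475 y -0.305 -0.227
wrist 0.055 253 x 0.444 0.472 y -0.305 -0.227
wrist 0.06 259 x 0.445 0.469 y -0.305 -0.227
wrist 0.065 326 x 0.444 0.467 y -0.305 -0.227
wrist 0.07 263 x 0.444 0.465 y -0.306 -0.226
wrist 0.075 285 x 0.444 0.464 y -0.308 -0.225
wrist 0.08 336 x 0.444 0.475 y -0.308 -0.224
wrist 0.085 160 x 0.444 0.475 y -0.308 -0.224
wrist 0.09 624 x 0.454 0.478 y -0.305 -0.233
wrist 0.095 253 x 0.45 0.478 y -0.305 -0.232
```

Call:
send_rows(increments=[0,0,0,0.15,0,-0.8,0.7,0,0,0,0,0,-0.75,0.7,0,0,0,0,0,0,0,0,0,0,0,0,0,0,0,0,0,0,0,0,0,0,0,0,0,0,0,0,0,0,0,0,0,0,0,0,0,0,0,0,0,0,0,0,0,0,0,0,0,0,0,0,0,0,0,0,0,0,0,0,0,0,0], newtons=40)

```text
time: 7.15
position: [0.4641, -0.2682, -0.0054]
tool_rot: [0.082, 0.997, -0.0, 0.0]
ft_force: [0.3, 0.5, 1.6]
grip_width: 0.0217
grip_force: 40.0
```

Run:
```python
from h import *
st()
```

```text
t 7.15 pos [ 0.4641 -0.2682 -0.0054] yawY 80.57 z [ 0. -0. -1.] q [-0.733  0.72   1.797 -0.     0.624 -2.139] F [0.29 0.52 1.58] M [-0.059  0.028  0.008] w 0.0217 39.9511575512588
```

Gripped at 21.7 mm. I'll lift and carry it to 60 mm short of the rod, along the gauge's own axis.

Call:
send_rows(increments=[0,0,0,0,0,0.5,0,0,0,0,0,0,1.5,0,0,0,0,0,0,2,0,0,0,0,0,0,2,0,0,0,0,0,0,1.5,0,0,0,0,0,0,0.5,0,0,0,0,0,0,0,0])

```text
time: 7.73
position: [0.4644, -0.2683, 0.0754]
tool_rot: [0.082, 0.997, -0.001, 0.001]
ft_force: [1.2, -0.2, -3.4]
grip_width: 0.0214
grip_force: 40.0
```

Call:
send_rows(increments=[0,0,0,-1,0.8,0,0,0,0,0,-2,1.5,0,0,0,0,0,-2,2,0,0,0,0,0,-1.6,2.4,0,0,0,0,0,-0.74,2.5,0,0,0,0,0,0,2.5,0,0,0,0,0,0,2.5,0,0,0,0,0,0,2.5,0,0,0,0,0,0,2.5,0,0,0,0,0,0,2.5,0,0,0,0,0,0,2.5,0,0,0,0,0,0,2,0,0,0,0,0,0,1.3,0,0,0,0,0,0,0.7,0,0,0,0,0,0,0,0,0,0,0,0,0,0,0,0])

```text
time: 9.07
position: [0.3904, 0.0139, 0.0739]
tool_rot: [0.082, 0.997, -0.0, -0.0]
ft_force: [0.1, 0.1, -3.1]
grip_width: 0.0217
grip_force: 40.0
```

Run:
```python
from h import *
st()
c=robot.camera("top");np.savez("t4.npz",**c);d=robot.camera("wrist");np.savez("w4.npz",**d)
e=robot.camera("scene");np.savez("s4.npz",**e)
cv2.imwrite("pics/c4.png",np.vstack([np.hstack([cv2.resize(d["image"],(400,300)),cv2.resize(c["image"][90:240,180:380],(400,300))]),cv2.resize(e["image"][130:280,100:500],(800,300))])[:,:,::-1])
```

```text
t 9.07 pos [0.3904 0.0139 0.0739] yawY 80.61 z [-0.001 -0.    -1.   ] q [-0.252  0.456  2.114 -0.     0.573 -1.659] F [ 0.11  0.06 -3.13] M [0.059 0.094 0.027] w 0.0217 39.95100969448686
```

View pics/c4.png

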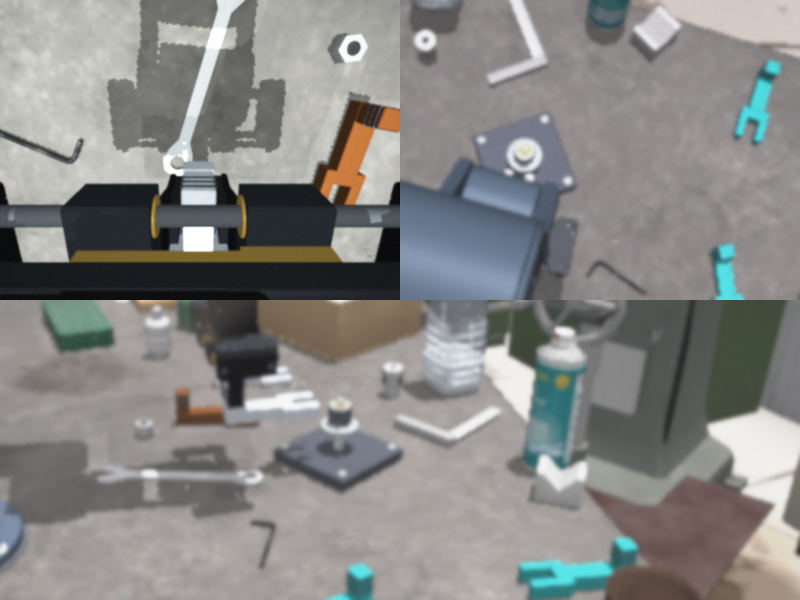

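The gauge is level in the grip, its prongs pointing at the rod (scene panel, about (320,400)). I'll fit its pose from the scene cloud.

Run:
```python
from h import *
e=dict(np.load("s4.npz"));W=cloud(e);I=e["image"].astype(int)
m=(W[...,2]>.06)&(W[...,2]<.125)&(W[...,0]>.36)&(W[...,0]<.52)&(abs(W[...,1])<.06)&(I.min(-1)>95)
w=W[m];print(len(w),np.histogram(w[:,2],np.arange(.06,.13,.004)))
f=w[(w[:,2]>.094)&(w[:,2]<.108)]
A=np.c_[f[:,:2]-[.45,0],np.ones(len(f))];k=np.linalg.lstsq(A,f[:,2],rcond=None)[0];r=f[:,2]-A@k
f=f[abs(r)<.003];A=np.c_[f[:,:2]-[.45,0],np.ones(len(f))];k=np.linalg.lstsq(A,f[:,2],rcond=None)[0];print("plane",k,len(f),f.min(0),f.max(0))
fit(w,float(np.median(f[:,2])),.02)
# collar
for lo,hi in((.045,.06),(.08,.092),(.014,.022)):
    q=W[(abs(W[...,0]-.537)<.1)&(abs(W[...,1]+.013)<.1)&(W[...,2]>lo)&(W[...,2]<hi)]
    print(lo,len(q),q.min(0),q.max(0),np.median(q,0))
```

```text
526 (array([  1,   0,   0,   1,   0,  39,  65,  65,  83, 107, 151,   4,   4,
         3,   1,   2,   0]), array([0.06 , 0.064, 0.068, 0.072, 0.076, 0.08 , 0.084, 0.088, 0.092,
       0.096, 0.1  , 0.104, 0.108, 0.112, 0.116, 0.12 , 0.124, 0.128]))
plane [0.00427326 0.03825602 0.1000365 ] 231 [ 0.37785558 -0.03028309  0.09585911] [0.5051746  0.02089767 0.10283881]
origin [nan nan] yaw deg nan rms nan 278 0 grip [nan nan] blkmean [nan nan] zface 0.1002634945240278
0.045 97 [ 0.51190849 -0.03988555  0.0496445 ] [0.56147352 0.0096992  0.05984247] [ 0.52850432 -0.02596886  0.05681461]
0.08 152 [ 0.43757059 -0.03091735  0.08003145] [0.55173174 0.00933139 0.09198874] [ 0.4878016  -0.02075556  0.08678043]
0.014 927 [ 0.45515439 -0.09792563  0.01403181] [0.61816843 0.05735743 0.0219978 ] [ 0.52576084 -0.02795595  0.01949679]h.py:21: RuntimeWarning: Mean of empty slice.
  bm=blk.mean(0);
  ret = um.true_divide(
```

Run:
```python
from h import *
from scipy.optimize import minimize
e=dict(np.load("s4.npz"));W=cloud(e);I=e["image"].astype(int)
m=(W[...,2]>.0965)&(W[...,2]<.106)&(W[...,0]>.36)&(W[...,0]<.52)&(abs(W[...,1])<.06)&(I.min(-1)>110)
p0=W[m][:,:2]
sd=lambda p,x0,x1,y0,y1:np.maximum(np.maximum(x0-p[:,0],p[:,0]-x1),np.maximum(y0-p[:,1],p[:,1]-y1))
def cost(s,fixed=None):
    a=np.radians(-9.4);R=np.array([[np.cos(a),-np.sin(a)],[np.sin(a),np.cos(a)]])
    p=(p0-s[:2])@R
    d=np.minimum(sd(p,-.101,-.02,-.012,.012),sd(p,-.03,.023,-.022,.022))
    d=np.maximum(d,-sd(p,-.010,.05,-.010,.010))
    return np.minimum(np.clip(d,0,1)**2,2.5e-5).sum()
ys=np.arange(-.012,.008,.001);xs=np.arange(.470,.490,.001)
C=np.array([[cost((x,y)) for x in xs] for y in ys]);j=np.unravel_index(C.argmin(),C.shape);print(len(p0),xs[j[1]],ys[j[0]],C.min())
print("per y",(C.min(1)*1e6).round(0));print("per x",(C.min(0)*1e6).round(0))
# collar circle fit in scene: flange top
q=W[(abs(W[...,0]-.537)<.04)&(abs(W[...,1]+.013)<.04)&(W[...,2]>.053)&(W[...,2]<.061)]
print(cv2.minEnclosingCircle((q[:,:2]*1000).astype(np.float32)))
q=W[(abs(W[...,0]-.537)<.03)&(abs(W[...,1]+.013)<.03)&(W[...,2]>.083)&(W[...,2]<.092)]
print(cv2.minEnclosingCircle((q[:,:2]*1000).astype(np.float32)),np.median(q[:,2]))
```

```text
251 0.478 -0.003999999999999993 0.00011601265944444165
per y [ 881.  742.  618.  484.  367.  262.  183.  134.  116.  137.  234.  418.
  688. 1039. 1421. 1846. 2276. 2672. 2979. 3184.]
per x [520. 441. 362. 292. 221. 167. 132. 117. 116. 118. 119. 129. 158. 206.
 273. 354. 416. 476. 533. 587. 633.]
((536.3694458007812, -14.247014045715332), 25.66309356689453)
((536.4376831054688, -13.469010353088379), 16.646774291992188) 0.08715620933396835
```

Scene frame: gauge origin (0.478,-0.004), rod (0.5365,-0.0138). They are aligned along the gauge axis. I'll lower to 4 mm above the plate, then insert.

Call:
send_rows(increments=[0,0,0,0,-0.05,-0.8,0,0,0,0,0,0,-1.6,0,0,0,0,0,0,-1.6,0,0,0,0,0,0,-1,0,0,0,0,0,0,-0.5,0,0,0,0,0,0,-0.3,0,0,0,0,0,0,0,0,0,0,0,0,0,0,0])

```text
time: 9.88
position: [0.3909, 0.0131, 0.0166]
tool_rot: [0.083, 0.997, -0.0, 0.0]
ft_force: [-0.1, 0.0, -3.9]
grip_width: 0.0218
grip_force: 40.0
```

Call:
send_rows(increments=[0,0,0,0.5,-0.083,0,0,0,0,0,0.7,-0.117,0,0,0,0,0,0.7,-0.117,0,0,0,0,0,0.7,-0.117,0,0,0,0,0,0.7,-0.117,0,0,0,0,0,0.3,-0.05,0,0,0,0,0,0,0,0,0,0,0,0,0,0,0,0])

```text
time: 10.55
position: [0.4264, 0.0075, 0.0163]
tool_rot: [0.082, 0.997, 0.0, -0.0]
ft_force: [-0.7, 0.2, -3.1]
grip_width: 0.022
grip_force: 40.0
```

Run:
```python
from h import *
st()
e=robot.camera("scene");np.savez("s5.npz",**e)
W=cloud(e);q=W[(W[...,0]>.40)&(W[...,0]<.51)&(abs(W[...,1])<.06)&(W[...,2]>.03)&(W[...,2]<.05)];print(len(q),np.median(q,0),q.max(0))
cv2.imwrite("pics/s5.png",cv2.resize(e["image"][140:270,180:340],(738,600),interpolation=cv2.INTER_CUBIC)[:,:,::-1])
```

```text
t 10.55 pos [0.4264 0.0075 0.0163] yawY 80.56 z [-0.001  0.    -1.   ] q [-0.246  0.614  2.064 -0.     0.464 -1.652] F [-0.72  0.18 -3.07] M [0.012 0.105 0.056] w 0.022 39.950912995263934
290 [ 0.46825986 -0.00785862  0.04153083] [0.50989199 0.01996643 0.04967126]
```

View pics/s5.png

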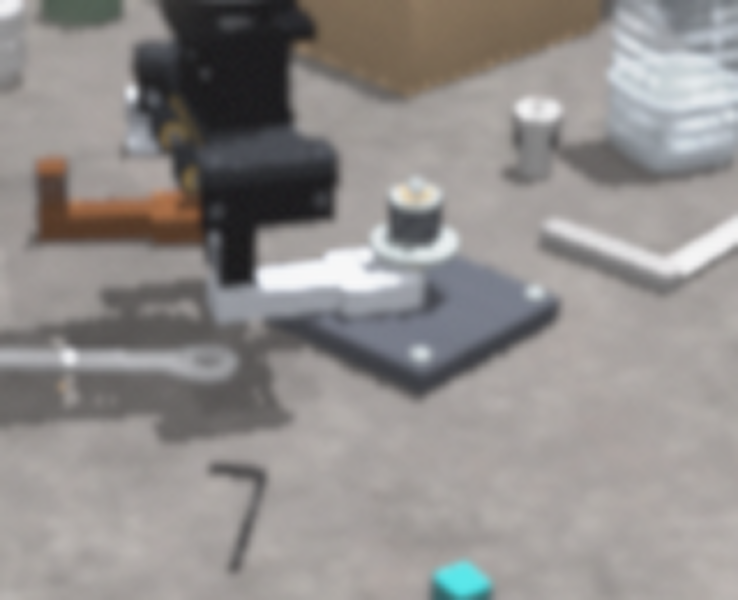

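The prongs are entering under the flange, with no contact force. I'll continue home.

Call:
send_rows(increments=[0,0,0,0.5,-0.083,0,0,0,0,0,0.5,-0.083,0,0,0,0,0,0.5,-0.083,0,0,0,0,0,0.4,-0.066,0,0,0,0,0,0.2,-0.033,0,0,0,0,0,0.2,-0.033,0,0,0,0,0,0,0,0,0,0,0,0,0,0,0,0])

```text
time: 11.27
position: [0.4494, 0.0037, 0.0163]
tool_rot: [0.082, 0.997, 0.0, -0.0]
ft_force: [-0.1, 0.3, -2.4]
grip_width: 0.0217
grip_force: 40.0
```

Call:
send_rows(increments=[0,0,0,0.1,-0.017,0,0,0,0,0,0.1,-0.017,0,0,0,0,0,0,0,0,0,0,0,0,0,0,0,0])

```text
time: 11.6
position: [0.4516, 0.0033, 0.0164]
tool_rot: [0.082, 0.997, 0.0, 0.0]
ft_force: [-0.2, -0.0, -3.0]
grip_width: 0.0216
grip_force: 40.0
```

Call:
send_rows(increments=[0,0,0,0.1,-0.017,0,0,0,0,0,0,0,0,0,0,0,0,0,0,0,0])

```text
time: 11.85
position: [0.4526, 0.0031, 0.0163]
tool_rot: [0.082, 0.997, 0.0, -0.0]
ft_force: [-1.0, 0.8, -2.6]
grip_width: 0.0218
grip_force: 40.0
```

Call:
send_rows(increments=[0,0,0,0.1,-0.017,0,0,0,0,0,0,0,0,0,0,0,0,0,0,0,0])

```text
time: 12.1
position: [0.4526, 0.0032, 0.0162]
tool_rot: [0.082, 0.997, 0.0, -0.001]
ft_force: [-0.9, 0.0, -2.5]
grip_width: 0.0219
grip_force: 40.0
```

Call:
send_rows(increments=[0,0,0,0.1,-0.017,0,0,0,0,0,0,0,0,0,0,0,0,0,0,0,0])

```text
time: 12.35
position: [0.4527, 0.0033, 0.0162]
tool_rot: [0.082, 0.997, 0.0, -0.002]
ft_force: [-4.9, 0.9, -1.7]
grip_width: 0.0221
grip_force: 40.0
```

That's contact: the slot is home. I'll back off slightly and lower onto the plate.

Call:
send_rows(increments=[0,0,0,-0.34,0.057,0,0,0,0,0,0,0,-0.15,0,0,0,0,0,0,-0.1,0,0,0,0,0,0,0,0,0,0,0,0,0,0,0])

```text
time: 12.77
position: [0.4523, 0.0031, 0.0139]
tool_rot: [0.082, 0.997, -0.0, 0.001]
ft_force: [-0.1, 0.6, -2.8]
grip_width: 0.0217
grip_force: 40.0
```

Call:
send_rows(increments=[0,0,0,0,0,-0.1,0,0,0,0,0,0,0,0,0,0,0,0,0,0,0])

```text
time: 13.02
position: [0.4514, 0.0033, 0.0128]
tool_rot: [0.082, 0.997, -0.0, 0.0]
ft_force: [-0.1, -0.7, -2.8]
grip_width: 0.0219
grip_force: 40.0
```

Call:
send_rows(increments=[0,0,0,0,0,-0.05,0,0,0,0,0,0,0,0,0,0,0,0,0,0,0])

```text
time: 13.27
position: [0.4514, 0.0033, 0.0126]
tool_rot: [0.082, 0.997, -0.0, 0.0]
ft_force: [0.2, 0.4, -0.5]
grip_width: 0.0217
grip_force: 40.0
```

It's on the plate: z rose exactly 18.0 mm from the bench grip. I'll release and go up.

Call:
send_rows(increments=[0,0,0,0,0,0,0.35,0,0,0,0,0,0,0.5,0,0,0,0,0,0,0.6,0,0,0,0,0,0,0.6,0,0,0,0,0,0,0.6,0,0,0,0,0,0,0.6,0,0,0,0,0,0.5,0.6,0,0,0,0,0,1.5,0.7,0,0,0,0,0,2.5,0.7,0,0,0,0,0,3,0.7,0,0,0,0,0,2.5,0.7,0,0,0,0,0,1,0.7,0,0,0,0,0,0,0.7,0,0,0,0,0,0,0.7])

```text
time: 14.43
position: [0.4513, 0.0033, 0.123]
tool_rot: [0.082, 0.997, -0.0, 0.001]
ft_force: [1.3, 0.7, -0.3]
grip_width: 0.0608
grip_force: 0.0
```

Run:
```python
from h import *
st()
e=robot.camera("scene");np.savez("s6.npz",**e);W=cloud(e);I=e["image"].astype(int)
t=robot.camera("top");np.savez("t6.npz",**t);T=cloud(t)
for n,V in(("scene",W),("top",T)):
    w=V[(abs(V[...,0]-.48)<.09)&(abs(V[...,1]+.0)<.05)&(V[...,2]>.03)&(V[...,2]<.1)]
    try:fit(w,.038,.02)
    except Exception as x:print(n,x)
    q=V[(abs(V[...,0]-.537)<.03)&(abs(V[...,1]+.013)<.03)&(V[...,2]>.083)&(V[...,2]<.092)]
    if len(q)>5:print(n,"knurl",cv2.minEnclosingCircle((q[:,:2]*1000).astype(np.float32)),np.median(q[:,2]))
    q=V[(abs(V[...,0]-.537)<.04)&(abs(V[...,1]+.013)<.04)&(V[...,2]>.053)&(V[...,2]<.061)]
    if len(q)>5:print(n,"flange",cv2.minEnclosingCircle((q[:,:2]*1000).astype(np.float32)),np.median(q[:,2]))
cv2.imwrite("pics/s6.png",cv2.resize(e["image"][140:270,180:340],(738,600),interpolation=cv2.INTER_CUBIC)[:,:,::-1])
```

```text
t 14.43 pos [0.4513 0.0033 0.123 ] yawY 80.56 z [ 0.002 -0.    -1.   ] q [-0.241  0.409  1.928  0.     0.804 -1.647] F [ 1.33  0.73 -0.29] M [ 0.009  0.025 -0.061] w 0.0608 0.0
origin [ 0.5413 -0.015 ] yaw deg -9.24 rms 0.0035931824247862425 247 88 grip [ 0.4525 -0.0006] blkmean [ 0.4882 -0.0113] zface 0.0387647190885098
scene knurl ((537.613037109375, -15.368447303771973), 16.65885353088379) 0.08725311162649833
scene flange ((538.1826171875, -12.841620445251465), 27.377948760986328) 0.05744252978676748
origin [nan nan] yaw deg nan rms nan 0 0 grip [nan nan] blkmean [nan nan] zface nanh.py:21: RuntimeWarning: Mean of empty slice.
  bm=blk.mean(0);
  ret = um.true_divide(
h.py:29: RuntimeWarning: Mean of empty slice.
  v=face.mean(0)-bm; a=np.arctan2(v[1],v[0]); best=None
h.py:35: RuntimeWarning: invalid value encountered in scalar divide
  s=best.x; print("origin",s[:2].round(4),"yaw deg",np.degrees(s[2]).round(2),"rms",np.sqrt(best.fun/(len(face)+len(blk))),len(face),len(blk),"grip",(s[:2]-.09*np.array([np.cos(s[2]),np.sin(s[2])])).round(4),"blkmean",bm.round(4),"zface",np.median(w[np.abs(w[:,2]-zt)<.005][:,2]))
  return _methods._mean(a, axis=axis, dtype=dtype,
  ret = ret.dtype.type(ret / rcount)
```

View pics/s6.png

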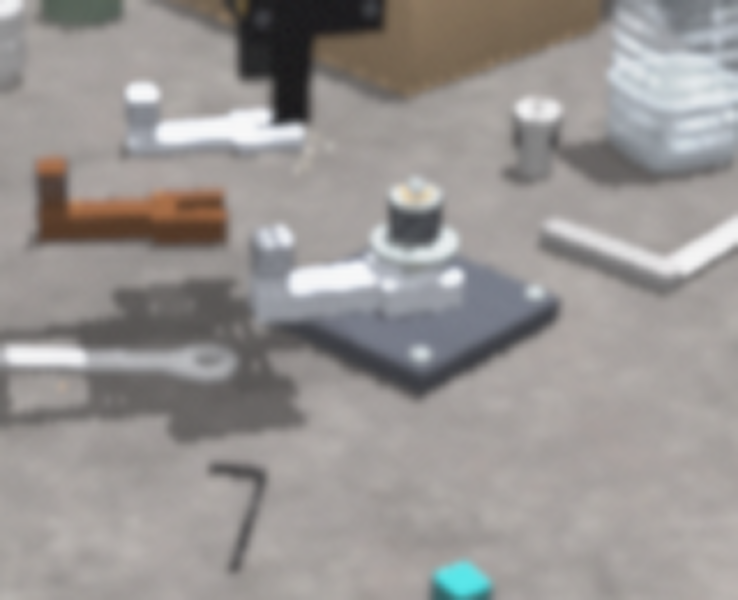

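Gauge flat, home and untouched by the collar. Next I'll move above the collar, winding the wrist ccw so it has room for the clockwise turn.

Call:
send_rows(increments=[0,0,0.115,0.857,-0.16,0,0.7,0,0,0.115,0.857,-0.16,0,0.7,0,0,0.115,0.857,-0.16,0,0.7,0,0,0.115,0.857,-0.16,0,0.7,0,0,0.115,0.857,-0.16,0,0.7,0,0,0.115,0.857,-0.16,0,0.7,0,0,0.115,0.857,-0.16,0,0.7,0,0,0.115,0.857,-0.16,0,0.7,0,0,0.115,0.857,-0.16,0,0.7,0,0,0.115,0.857,-0.16,0,0.7,0,0,0,0,0,0,0.7,0,0,0,0,0,0,0.7])

```text
time: 15.53
position: [0.5359, -0.0125, 0.1209]
tool_rot: [-0.472, 0.882, 0.001, -0.001]
ft_force: [0.1, 0.3, 0.4]
grip_width: 0.0612
grip_force: 0.0
```

Run:
```python
from h import *
st()
c=robot.camera("wrist");np.savez("w7.npz",**c);V=cloud(c)
for lo,hi,r in((.083,.092,.03),(.053,.061,.04)):
    q=V[(abs(V[...,0]-.537)<r)&(abs(V[...,1]+.013)<r)&(V[...,2]>lo)&(V[...,2]<hi)]
    if len(q)>5:print(len(q),cv2.minEnclosingCircle((q[:,:2]*1000).astype(np.float32)),np.median(q[:,2]),q.min(0),q.max(0))
```

```text
t 15.53 pos [ 0.5359 -0.0125  0.1209] yawY 146.27 z [-0.003  0.001 -1.   ] q [-0.232  0.507  1.722  0.     0.915 -2.785] F [0.08 0.29 0.43] M [ 0.074  0.095 -0.016] w 0.0612 0.0
1098 ((537.9066772460938, -11.653525352478027), 16.430505752563477) 0.08717374791443992 [ 0.52152614 -0.02794239  0.0830389 ] [0.55405167 0.00473303 0.09197025]
1221 ((537.80322265625, -11.759495735168457), 25.835243225097656) 0.057046465822676196 [ 0.51224899 -0.0375601   0.05300522] [0.56358162 0.01370849 0.06072873]
```

Call:
send_rows(increments=[0,0,0,0.15,0.02,-1,0.7,0,0,0,0,0,-2,0.7,0,0,0,0,0,-2,0.7,0,0,0,0,0,-2,0.7,0,0,0,0,0,-1.2,0.7,0,0,0,0,0,-0.7,0.7,0,0,0,0,0,0,0.7,0,0,0,0,0,0,0.7])

```text
time: 16.25
position: [0.5379, -0.0123, 0.033]
tool_rot: [-0.473, 0.881, 0.0, -0.0]
ft_force: [0.4, 0.3, -0.6]
grip_width: 0.0609
grip_force: 0.0
```

Call:
send_rows(increments=[0,0,0,0,0,0,0.3,0,0,0,0,0,0,0.3,0,0,0,0,0,0,0.3,0,0,0,0,0,0,0.3,0,0,0,0,0,0,0.3,0,0,0,0,0,0,0.3,0,0,0,0,0,0,0.3,0,0,0,0,0,0,0.3], newtons=25)

```text
time: 16.92
position: [0.5375, -0.0119, 0.0336]
tool_rot: [-0.473, 0.881, 0.001, -0.0]
ft_force: [-1.9, 1.7, 4.2]
grip_width: 0.0303
grip_force: 25.0
```

Run:
```python
from h import *
st()
```

```text
t 16.92 pos [ 0.5375 -0.0119  0.0336] yawY 146.44 z [-0.001  0.001 -1.   ] q [-2.300e-01  6.520e-01  1.777e+00  1.000e-03  7.150e-01 -2.787e+00] F [-1.89  1.68  4.23] M [0.47  0.45  0.005] w 0.0303 25.00066637992859
```

Gripped on the knurl. I'll turn clockwise, following the thread down: −0.12 rad and −0.34 mm a row.

Call:
send_rows(increments=[0,0,-0.06,0,0,-0.017,0.3,0,0,-0.12,0,0,-0.034,0.3,0,0,-0.12,0,0,-0.034,0.3,0,0,-0.12,0,0,-0.034,0.3,0,0,-0.12,0,0,-0.034,0.3,0,0,-0.06,0,0,-0.017,0.3])

```text
time: 17.42
position: [0.5372, -0.0116, 0.0318]
tool_rot: [-0.189, 0.982, 0.001, -0.001]
ft_force: [-2.5, 3.5, 5.4]
grip_width: 0.0306
grip_force: 25.0
```

Run:
```python
from h import *
st()
```

```text
t 17.42 pos [ 0.5372 -0.0116  0.0318] yawY 111.77 z [-0.002  0.001 -1.   ] q [-2.300e-01  6.550e-01  1.778e+00  1.000e-03  7.110e-01 -2.182e+00] F [-2.51  3.5   5.35] M [0.74  0.501 0.069] w 0.0306 24.999445974826813
```

Call:
send_rows(increments=[0,0,-0.06,-0.05,0.05,-0.017,0.3,0,0,-0.12,0,0,-0.034,0.3,0,0,-0.12,0,0,-0.034,0.3,0,0,-0.12,0,0,-0.034,0.3,0,0,-0.12,0,0,-0.034,0.3,0,0,-0.12,0,0,-0.034,0.3,0,0,-0.12,0,0,-0.034,0.3,0,0,-0.12,0,0,-0.034,0.3,0,0,-0.12,0,0,-0.034,0.3,0,0,-0.12,0,0,-0.034,0.3,0,0,-0.12,0,0,-0.034,0.3,0,0,-0.12,0,0,-0.034,0.3,0,0,-0.12,0,0,-0.034,0.3,0,0,-0.12,0,0,-0.034,0.3,0,0,-0.06,0,0,-0.017,0.3,0,0,0,0,0,0,0.3])

```text
time: 18.75
position: [0.5378, -0.0105, 0.027]
tool_rot: [0.604, 0.797, 0.001, -0.001]
ft_force: [-0.4, 5.4, 3.5]
grip_width: 0.0303
grip_force: 25.0
```

```bash
cat >> h.py <<'E'
def avg(n=10):
    L=[]
    for i in range(n):
        c=robot.camera("wrist");o=robot.get_obs();L.append(np.r_[o["ft_force"],o["moment"],o["joint_torque"][5]])
    L=np.array(L);print("mean",L.mean(0).round(3),"sd",L.std(0).round(3))
    V=cloud(c);q=V[(abs(V[...,0]-.537)<.04)&(abs(V[...,1]+.013)<.04)&(V[...,2]>.041)&(V[...,2]<.061)]
    h,b=np.histogram(q[:,2],np.arange(.041,.061,.001));print("flange hist",h)
    return L
E
python3 - <<'E'
from h import *
st();avg()
E
```

```text
t 18.75 pos [ 0.5378 -0.0105  0.027 ] yawY 15.63 z [ 0.     0.002 -1.   ] q [-0.229  0.663  1.78   0.003  0.698 -0.504] F [-0.37  5.36  3.48] M [ 0.951  0.124 -0.085] w 0.0303 25.001619458198547
mean [-0.541  5.401  3.443  0.925  0.081 -0.045 -0.034] sd [0.457 0.35  0.359 0.027 0.032 0.015 0.026]
flange hist [  0   0   0   3  25  28  33  50 366 944 264  18  14  16  16  31  36  24
  41]
```

The collar follows: its flange has dropped 6.5 mm for 2.28 rad. I'll continue slowly, reading torque while moving.

Call:
send_rows(increments=[0,0,-0.06,0,0,-0.017,0.3,0,0,-0.06,0,0,-0.017,0.3,0,0,-0.06,0,0,-0.017,0.3,0,0,-0.06,0,0,-0.017,0.3])

```text
time: 19.58
position: [0.538, -0.0105, 0.0264]
tool_rot: [0.696, 0.718, 0.001, -0.0]
ft_force: [-0.0, 5.8, 2.2]
grip_width: 0.0301
grip_force: 25.0
```

Run:
```python
from h import *
st();avg(6)
```

```text
t 19.58 pos [ 0.538  -0.0105  0.0264] yawY 1.85 z [ 0.     0.002 -1.   ] q [-0.229  0.664  1.781  0.003  0.697 -0.263] F [-0.03  5.83  2.18] M [0.924 0.035 0.089] w 0.0301 24.998016357421875
mean [-0.022  5.976  2.839  0.931  0.068 -0.061  0.03 ] sd [0.512 0.245 0.294 0.032 0.03  0.033 0.086]
flange hist [  0   0   1  13  22  42  35 219 829 522  37  12  12  16  29  37  26  40
  45]
```

Call:
send_rows(increments=[0,0,-0.06,0,0,-0.017,0.3,0,0,-0.06,0,0,-0.017,0.3,0,0,-0.06,0,0,-0.017,0.3,0,0,-0.06,0,0,-0.017,0.3])

```text
time: 20.22
position: [0.5382, -0.0106, 0.0257]
tool_rot: [0.777, 0.63, 0.001, -0.0]
ft_force: [0.6, 5.6, 3.2]
grip_width: 0.0305
grip_force: 25.0
```

```bash
cat >> h.py <<'E'
def mz(n=5):
    L=[robot.get_obs()]
    for i in range(n): robot.camera("wrist");L.append(robot.get_obs())
    print("t",round(L[-1]["time"],2),"Mz",[round(float(o["moment"][2]),3) for o in L],"tq6",[round(float(o["joint_torque"][5]),3) for o in L],"F",L[-1]["ft_force"].round(1),"yaw",round(yaw(L[-1]),2),"z",L[-1]["position"][2].round(4))
E
python3 - <<'E'
from h import *
mz()
E
```

```text
t 20.47 Mz [0.036, -0.018, -0.081, -0.065, -0.073, -0.075] tq6 [-0.457, 0.127, 0.169, 0.004, -0.036, -0.043] F [-0.4  6.4  2.9] yaw -11.76 z 0.0257
```

Call:
send_rows(increments=[0,0,-0.06,0,0,-0.017,0.3,0,0,-0.06,0,0,-0.017,0.3])

```text
time: 20.63
position: [0.5383, -0.0106, 0.0254]
tool_rot: [0.813, 0.582, 0.001, -0.0]
ft_force: [0.1, 6.4, 3.2]
grip_width: 0.0301
grip_force: 25.0
```

Run:
```python
from h import *
mz()
```

```text
t 20.88 Mz [-0.043, -0.021, -0.084, -0.045, -0.043, -0.055] tq6 [-0.485, 0.122, 0.169, 0.004, -0.036, -0.043] F [1.  6.3 3.2] yaw -18.63 z 0.0253
```

Call:
send_rows(increments=[0,0,-0.06,0,0,-0.017,0.3,0,0,-0.06,0,0,-0.017,0.3,0,0,0,0,0,0,0.3])

```text
time: 21.13
position: [0.5384, -0.0106, 0.025]
tool_rot: [0.846, 0.533, 0.001, -0.0]
ft_force: [0.4, 5.8, 3.4]
grip_width: 0.0303
grip_force: 25.0
```

Run:
```python
from h import *
mz(4)
```

```text
t 21.33 Mz [-0.052, -0.054, -0.078, -0.042, -0.062] tq6 [0.259, 0.038, -0.029, -0.042, -0.044] F [-0.1  6.1  1.7] yaw -25.51 z 0.025
```

Call:
send_rows(increments=[0,0,-0.06,0,0,-0.017,0.3,0,0,0,0,0,0,0.3])

```text
time: 21.5
position: [0.5385, -0.0106, 0.0249]
tool_rot: [0.862, 0.507, 0.001, -0.0]
ft_force: [-0.1, 5.2, 2.9]
grip_width: 0.0306
grip_force: 25.0
```

Run:
```python
from h import *
mz(4)
```

```text
t 21.7 Mz [-0.057, -0.071, -0.102, -0.033, -0.037] tq6 [0.232, 0.033, -0.03, -0.042, -0.044] F [1.2 5.1 2.9] yaw -28.95 z 0.0248
```

Joint torque 6 settles cleanly at −0.044, which makes it a precise indicator. I'll continue.

Call:
send_rows(increments=[0,0,-0.06,0,0,-0.017,0.3,0,0,-0.05,0,0,-0.014,0.3,0,0,0,0,0,0,0.3])

```text
time: 21.95
position: [0.5385, -0.0107, 0.0245]
tool_rot: [0.888, 0.459, 0.001, -0.0]
ft_force: [1.3, 4.9, 3.4]
grip_width: 0.03
grip_force: 25.0
```

Run:
```python
from h import *
mz(4)
```

```text
t 22.15 Mz [-0.09, 0.056, -0.054, -0.066, -0.086] tq6 [0.211, 0.024, -0.032, -0.042, -0.044] F [0.9 5.7 2.1] yaw -35.25 z 0.0245
```

Call:
send_rows(increments=[0,0,-0.06,0,0,-0.017,0.3,0,0,-0.05,0,0,-0.014,0.3,0,0,0,0,0,0,0.3])

```text
time: 22.4
position: [0.5386, -0.0107, 0.0242]
tool_rot: [0.912, 0.41, 0.001, -0.0]
ft_force: [0.6, 6.1, 3.3]
grip_width: 0.0304
grip_force: 25.0
```

Run:
```python
from h import *
mz(4)
```

```text
t 22.6 Mz [-0.006, -0.028, -0.013, -0.036, -0.056] tq6 [0.211, 0.024, -0.032, -0.042, -0.044] F [0.4 5.6 1.9] yaw -41.55 z 0.0242
```

Call:
send_rows(increments=[0,0,-0.06,0,0,-0.017,0.3,0,0,-0.05,0,0,-0.014,0.3,0,0,0,0,0,0,0.3])

```text
time: 22.85
position: [0.5387, -0.0108, 0.0239]
tool_rot: [0.933, 0.359, 0.001, -0.0]
ft_force: [0.3, 5.2, 2.0]
grip_width: 0.0304
grip_force: 25.0
```

Run:
```python
from h import *
mz(4)
```

```text
t 23.05 Mz [0.005, -0.098, -0.04, -0.046, -0.007] tq6 [0.212, 0.024, -0.032, -0.042, -0.044] F [0.9 4.5 2.4] yaw -47.85 z 0.0239
```

Call:
send_rows(increments=[0,0,-0.06,0,0,-0.017,0.3,0,0,-0.05,0,0,-0.014,0.3,0,0,0,0,0,0,0.3])

```text
time: 23.3
position: [0.5388, -0.0108, 0.0237]
tool_rot: [0.952, 0.307, 0.001, -0.0]
ft_force: [-0.6, 5.7, 2.9]
grip_width: 0.0303
grip_force: 25.0
```

Run:
```python
from h import *
mz(3);avg(1)
```

```text
t 23.45 Mz [0.006, -0.04, -0.075, -0.005] tq6 [0.25, 0.03, -0.026, -0.034] F [-1.2  5.6  3.6] yaw -54.15 z 0.0238
mean [ 1.003  5.387  3.419  0.88   0.125 -0.106 -0.034] sd [0. 0. 0. 0. 0. 0. 0.]
flange hist [  6  26  34  35  95 637 750 126  13  11  11  26  37  23  32  43  65  73
  60]
```

A slight change in torque (−0.034), so this may be first touch. Smaller steps now.

Call:
send_rows(increments=[0,0,-0.03,0,0,-0.009,0.3,0,0,0,0,0,0,0.3])

```text
time: 23.67
position: [0.5388, -0.0109, 0.0237]
tool_rot: [0.956, 0.293, 0.001, -0.0]
ft_force: [1.0, 5.2, 3.9]
grip_width: 0.0303
grip_force: 25.0
```

Run:
```python
from h import *
mz(5)
```

```text
t 23.92 Mz [0.079, 0.099, 0.087, 0.118, 0.114, 0.079] tq6 [0.23, 0.107, 0.076, 0.072, 0.072, 0.072] F [-0.2  5.2  3.6] yaw -55.83 z 0.0238
```

Touch confirmed: torque is now +0.07 against about −0.044 (settled) before. I'll add a small increment.

Call:
send_rows(increments=[0,0,-0.02,0,0,-0.006,0.3,0,0,0,0,0,0,0.3])

```text
time: 24.08
position: [0.5388, -0.0109, 0.0238]
tool_rot: [0.959, 0.284, 0.001, -0.0]
ft_force: [-0.0, 5.5, 3.2]
grip_width: 0.0304
grip_force: 25.0
```

Run:
```python
from h import *
mz(6)
```

```text
t 24.38 Mz [0.153, 0.129, 0.148, 0.168, 0.124, 0.142, 0.138] tq6 [0.237, 0.155, 0.135, 0.133, 0.133, 0.133, 0.133] F [1.4 5.3 3.9] yaw -56.96 z 0.0238
```

The torque rise is about 0.105 N m, or roughly 7 N of nip. I'll release and withdraw.

Call:
send_rows(increments=[0,0,0,0,0,0,0.4,0,0,0,0,0,0,0.6,0,0,0,0,0,0,0.7,0,0,0,0,0,0,0.7,0,0,0,0,0,0,0.7,0,0,0,0,0,0,0.7,0,0,0,0,0,0,0.7,0,0,0,0,0,1,0.7,0,0,0,0,0,2.5,0.7,0,0,0,0,0,3,0.7,0,0,0,0,0,3,0.7,0,0,0,0,0,2,0.7,0,0,0,0,0,0,0.7,0,0,0,0,0,0,0.7])

```text
time: 25.55
position: [0.5388, -0.0122, 0.1402]
tool_rot: [0.959, 0.284, 0.002, 0.001]
ft_force: [-0.9, -0.4, -0.9]
grip_width: 0.0609
grip_force: 0.0
```

Run:
```python
from h import *
st();e=robot.camera("scene")
cv2.imwrite("pics/s9.png",cv2.resize(e["image"][140:270,180:340],(738,600),interpolation=cv2.INTER_CUBIC)[:,:,::-1])
```

```text
t 25.55 pos [ 0.5388 -0.0122  0.1402] yawY -56.95 z [ 0.004 -0.001 -1.   ] q [-0.23   0.479  1.704 -0.     0.954  0.764] F [-0.86 -0.43 -0.91] M [-0.104  0.1    0.044] w 0.0609 0.0
```

View pics/s9.png

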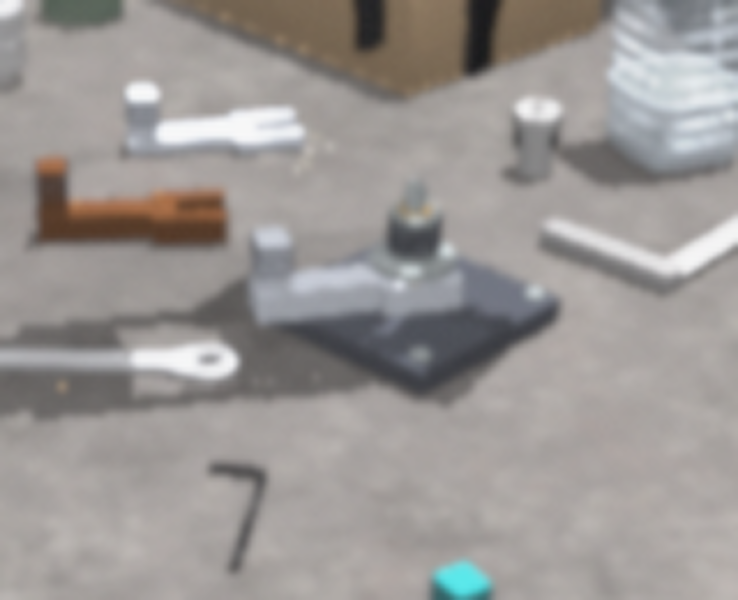

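The collar is seated on the gauge at about (415,260). The gauge is in place, the thin gauge hasn't moved and the gripper is clear. Handing in.

```bash
python3 -c "
from rig import robot
print(robot.hand_in())"
```

```text
the job is handed in; nothing more can be done
None
```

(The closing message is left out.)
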